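Set the antenna tuner and key the tune switch

ROBOT

A 7-joint arm with a two-finger parallel gripper is mounted at the origin on the work surface. World frame = base frame: x ahead of the robot, y to its left, z up, the work surface at z = 0. Lengths are in m, angles in rad, forces in N, time in s.
With the tool pointing down it reaches from about 0.425 to 0.925 m from the base axis. Payload 6.8 kg.
Tool frame: the origin (TCP) lies midway between the tips of the shut fingers; the grasp point (between the pads) lies 19 mm behind it; z points along the fingers, y is the line along which they close (so a half turn about z gives the same grasp; the last joint's range is limited). The gripper opens to 88 mm and grips with 3 to 60 N. Pads are 20 mm wide; open, the fingers measure 115 mm over their backs; the gripper's body (75 mm by 178 mm) begins 61 mm behind the grasp point.
Start: joints at [1.157, 0.477, 0.022, 1.555, -0.011, 1.109, -0.083], TCP at [0.203, -0.644, 0.223] pointing down, gripper open.
Joint ranges: [-2.96, 2.96], [-0.34, 2.1], [-1.41, 1.46], [0.24, 2.44], [-1.37, 4.51], [0.17, 1.92], [-2.96, 2.96]. Speed limits (rad/s): [2.39, 2.39, 3.14, 3.14, 3.14, 3.14, 3.14].

INTERFACE

Orientations are given as a unit quaternion [w, x, y, z].
In Python, from rig import manip gives the robot as it stands.
- The arm moves only by the tool drive_tool, never from a script. Its argument "rows" is a list of rows, each an object with "dp": the shift along the world's x, y, z as a fraction of full scale, a list of three; "yaw": the turn about the world's z as a fraction of full scale; "fingers": the closure, from 0 (fully open) to 1 (shut). A call has 1 to 8 rows; each row shifts and turns the commanded pose from where the row before left it; what a row does not reach is not made up. Full scale, the value 1, is 0.05 m for a shift and 4 degrees for a turn. A row lasts 1/10 s, in which the tool goes at most 50 mm and 8.59 degrees, less where a joint would pass 70% of its speed; a pose out of reach is approached as far as the arm can. A call with a number of a shift or a turn outside -1 to 1 is refused whole. A call with a gripper value outside its range is refused whole. The fingers move at their own pace and stop on an object; "force" is the grip in N (left out, the last holds). Time passes only in rows, so rows that do not move let the fingers close. It gives the time, the measured TCP pose, the force, the opening and the grip force at its end, in the units of the state.
- manip.sense(): the state, without advancing time (a new reading comes with each control period).
- manip.capture(name): name is "side" or "top" or "wrist"; returns a dict with "color" (400x640x3 uint8, blue, green, red), "range_z" (400x640 float32, m along the optical axis (not along the pixel's ray), 0 where there is no reading), "fx", "fy", "cx", "cy" (pixels), "position" and "rotation" of the camera in the world; the wrist camera has in their place "T_tool_cam" (4x4, takes a point from camera to tool coordinates, whose origin is the TCP and whose axes are the flange's). Camera axes: x right, y up, looking along -z (the intrinsics and any distortion apply to the point x, -y, -z); pixel columns grow to the right and rows downward; lengths in m; the calibration is good to about 2 mm. A picture is of the moment at which its call begins: read the wrist's pose just before it.
- manip.finish_job(): hands the job in; it is judged then, once.
The state is a dict: "t": time; "joint_pos": joint angles; "joint_velocities": joint speeds; "effort": joint torques, N m; "position": TCP position; "tool_rot": TCP orientation; "force": force on the tool from outside, world axes, zero at the start; "moment": the same for the moment, N m; "finger_gap": finger opening in m; "finger_force": force on a finger pad.
Only numpy, scipy, OpenCV 4.12 (cv2) and the standard library are available. Lean on these libraries where they do the work, as an engineer would, in place of code of your own. Each camera call takes 0.05 s, during which the arm holds its last target. There are 200 camera calls.

TASK

Slide the black grip on the antenna tuner along its track until its pointer lines up with the tip of the pointed index clip (the square clip marks another band: ignore it). Only once it is set, twist the bar handle of the tune switch clockwise all the way to its stop, then let go so that it springs back, leaving the grip lined up. Leave the logbook, the microphone and the mug where they are.

Things in the scene. Friction and masses are not known exactly. Their poses are not given: they have to be found in the camera images.
- tuner: antenna tuner: flat dark-steel case, grey top, 170 (x) x 300 (y) x 64 mm high, fixed; place and yaw vary. Origin: centre of underside. Its y axis is the slide direction. On top, from the robot's side outwards: slide track, black scale strip with ticks, rail with two index clips. Only the grip and the clips stand above the top.
- coupler_grip (a point): top centre of the black sliding grip: a block 64 mm across the track, 24 mm along it, from 5 to 34 mm above the tuner's top, so this point lies 98 mm above the desk. The track is clear on both sides of it. Push it on either side with closed fingers, or pinch it along the track.
- coupler (a joint): place of the grip along the tuner's +y, in m: 0 with the grip at the tuner's middle, from -0.085 to 0.085; starts near 0. The track lies 30 mm to the -x side of the tuner's centre line. About 3 N of friction; stays where it is left.
- coupler_pointer (a point): tip of the white pointer (5 mm wide) that sticks out of the grip's +x side over the scale, 7.5 mm above the tuner's top, 52 mm from the grip's centre line; it moves with the grip, at the middle of its 24 mm length along the track. Axes as the tuner's.
- pointed_clip_tip (a point): tip of the pointed index clip: bare aluminium block 24 x 40 x 14 mm with a flat triangular nose towards the grip (tuner's -x). Fixed on the rail 45 to 75 mm from the tuner's middle, on either side. The tip is 32 mm from the block's centre, 7.5 mm above the tuner's top; axes as the tuner's. Lined up: this tip and coupler_pointer at the same place along y.
- square_clip: the other index clip: the same aluminium block (24 x 40 x 14 mm) without a nose, fixed on the other half of the rail. It marks another band and is not used. Origin: centre of its underside, on the tuner's top.
- switch_box: tune switch box: dark-steel box 110 x 110 x 60 mm high with a grey top, fixed to the desk; its place and yaw vary, and it may be left or right of the tuner. Origin: centre of its underside.
- switch_grip (a point): top centre of the tune switch's black bar handle, on its vertical turning axis over the box's centre, 94 mm above the desk. Bar: 70 long, 16 wide, 30 mm tall (64 to 94 mm above the desk). This point's x runs along the bar, y across it; they turn with it. At rest the bar is 0.5 rad counter-clockwise (from above) from the box's x axis.
- tune_switch (a joint): angle of the tune switch, rad: 0 at rest, grows as the bar turns clockwise seen from above, hard stop at 1.0. A spring returns it: 0.04 N m at rest, 0.14 N m at the stop. Gripped across the bar from above (30 to 40 N) it follows the gripper's turn; let go, it springs back to 0 (fingers opened to 80 mm do not hinder it).
- logbook: black hard-cover book with brass corners, 110 x 180 x 26 mm, loose, lying beyond the tuner; not to be moved. Origin: centre of its underside.
- microphone: grey hand microphone, 95 x 56 x 30 mm, loose, on the right of the desk; not to be moved. Origin: centre of its underside.
- mug: white mug, 80 mm wide, 92 mm high, handle at its +y, loose, on the left of the desk; not to be moved. Origin: centre of its underside.
Mind the look-alikes: they are no part of the job. What is shaped like the switch_box but turquoise is not meant.

How it is judged:
On the way, in this order (a step that is already met when the one before it is completed fails the run):
1. the grip's pointer is lined up with the pointed clip's tip (within 6 mm along the track) (y of coupler_pointer in the frame of pointed_clip_tip between -0.006 and 0.006 m), for 0.3 s.
2. the tune switch is turned to its stop (beyond 0.92 of 1.0 rad) with the pointer still lined up (all of step 1 and value of joint tune_switch above 0.92 rad), for 0.1 s.
At the end, for the whole second after the job is handed in: the pointer is within 6 mm of the pointed clip's tip along the track and the tune switch, let go, has sprung back to rest (below 0.06 rad) (all of step 1 and value of joint tune_switch below 0.06 rad); the robot touches nothing.
It fails at once if the tune switch is turned (beyond 0.5 rad) while the pointer is not lined up with the pointed clip (value of joint tune_switch above 0.5 rad and not (y of coupler_pointer in the frame of pointed_clip_tip between -0.006 and 0.006 m)).
It fails at once if the logbook is moved more than 30 mm (distance of logbook from where it was at the start of the episode above 0.03 m).
It fails at once if the hand microphone is moved more than 30 mm (distance of microphone from where it was at the start of the episode above 0.03 m).
It fails at once if the mug is moved more than 30 mm (distance of mug from where it was at the start of the episode above 0.03 m).
It also fails if it takes over 54 s, if anything falls off the work surface, if the arm or the gripper's body presses on something with over 40 N, if the wrist force passes 120 N, or if a joint passes its speed limit or range.

## Working session

There is one attempt and no reset: what is moved stays moved. The work goes in short steps, Python scripts to look and compute and a tool call to move; the robot and the scene stay as the last step left them, time stands still between calls to the robot, and variables do not carry over. Pictures are saved under pics/ and viewed, at most 10 in all, crops included, and the job is handed in when it is done.

Besides the shell and the picture viewer there is one more tool, called after "Call:" by a JSON object that holds its "name" and its "arguments", one argument or row to a line. drive_tool: Moves the arm, as the interface text tells. Shift numbers are shares of 0.05 m and turn numbers shares of 4 degrees, none past 1 either way. Its arguments: {"type":"object","properties":{"rows":{"type":"array","items":{"type":"object","properties":{"dp":{"type":"array","items":{"type":"number"}},"yaw":{"type":"number"},"fingers":{"type":"number"}}}},"force":{"type":"number"}},"required":["rows"]}

```bash
mkdir -p pics
cat > h.py <<'E'
import numpy as np,cv2,pickle
from rig import manip
def grab(n):
    s=manip.sense(); c=manip.capture(n); c['s']=s
    pickle.dump(c,open(n+'.pkl','wb')); return c
def world(c):
    h,w=c['range_z'].shape; u,v=np.meshgrid(np.arange(w),np.arange(h)); z=c['range_z']
    p=np.stack([(u-c['cx'])/c['fx']*z,-(v-c['cy'])/c['fy']*z,-z],-1)
    return p@np.array(c['rotation']).T+np.array(c['position'])
E
python3 - <<'E'
from h import *
for n in('top','side'):
    c=grab(n); cv2.imwrite(f'pics/{n}0.png',c['color']); print({k:c[k] for k in c if k not in('color','range_z','s')})
E
```

```text
{'fx': 387.2262974712112, 'fy': 387.2262974712112, 'cx': 314.6996552143636, 'cy': 197.93136529352603, 'position': array([ 0.32476874, -0.00652774,  1.14968818]), 'rotation': array([ 0.74153869,  0.07910222, -0.0699593 , -0.66254729])}
{'fx': 370.6053752333411, 'fy': 370.6053752333411, 'cx': 313.716489930374, 'cy': 201.21956962763096, 'position': array([0.19965533, 0.75338253, 0.76814188]), 'rotation': array([-0.19047007, -0.08913689,  0.4292048 ,  0.87838432])}
```

View pics/top0.png

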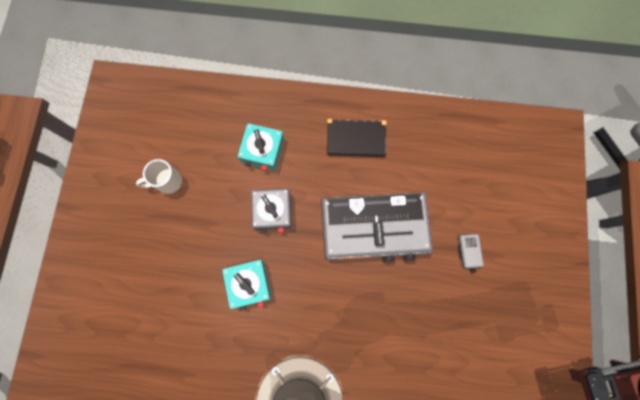

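The top view shows the tuner at about (377,227). The pointed clip is near (357,205), the square clip near (399,200) and the grip near (379,231). Three switch boxes are candidates: turquoise (260,145), turquoise (246,285) and dark/grey (270,209). The grey one fits the description. I'll confirm it in an enlarged crop.

```bash
cat >> h.py <<'E'
from scipy.spatial.transform import Rotation as R
def rot(q): return R.from_quat(q,scalar_first=True).as_matrix()
def pix(c,u,v,z):
    """world point at height z seen in pixel u,v"""
    if 'T_tool_cam' in c:
        T=np.eye(4);T[:3,:3]=rot(c['s']['tool_rot']);T[:3,3]=c['s']['position'];T=T@np.array(c['T_tool_cam']);M,o=T[:3,:3],T[:3,3]
    else: M,o=rot(c['rotation']),np.array(c['position'])
    d=M@np.array([(u-c['cx'])/c['fx'],-(v-c['cy'])/c['fy'],-1]); return o+d*(z-o[2])/d[2]
E
python3 - <<'E'
from h import *
c=pickle.load(open('top.pkl','rb'))
cv2.imwrite('pics/crop1.png',cv2.resize(c['color'][175:275,240:440],None,fx=4,fy=4,interpolation=cv2.INTER_CUBIC))
E
```

```text
(no output)
```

View pics/crop1.png

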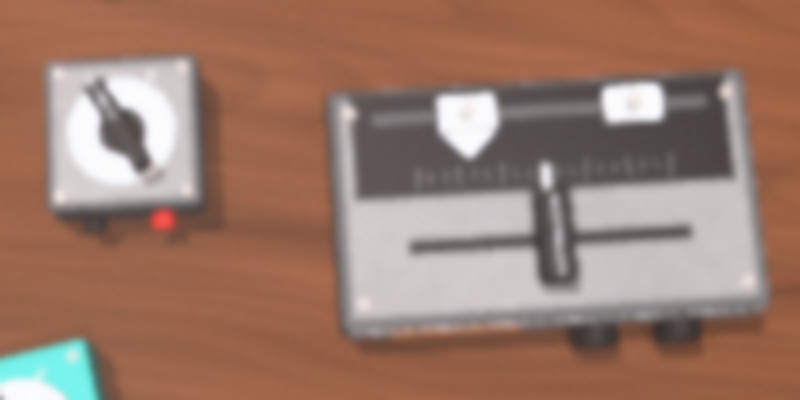

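In the crop, the grey box is at (125,130), i.e. image pixel (271,207), and its top is grey with a dark-steel case, so it is the one meant. The pointed clip's tip is at crop (470,160), the pointer tip at (546,163), the grip at (556,235), and the bar runs from (92,85) to (152,178).

Run:
```python
from h import *
c=pickle.load(open('top.pkl','rb'))
P=lambda a,b,z:pix(c,240+(a+.5)/4-.5,175+(b+.5)/4-.5,z).round(4)
for n,a,b,z in [('tip',470,160,.0715),('ptr',546,163,.0715),('trackL',412,247,.064),('trackR',690,231,.064),('c1',332,95,.064),('c2',741,70,.064),('c3',766,303,.064),('c4',345,330,.064),('gripfar',550,187,.098),('gripnear',560,282,.098),
 ('bar1',92,85,.094),('bar2',152,178,.094),('b1',50,62,.06),('b2',196,58,.06),('b3',202,205,.06),('b4',52,210,.06)]: print(n,P(a,b,z))
s=manip.sense();print(s['position'],s['tool_rot'],s['force'],s['finger_gap'])
```

```text
tip [ 0.5203 -0.1037  0.0715]
ptr [ 0.5242 -0.1572  0.0715]
trackL [ 0.4555 -0.0695  0.064 ]
trackR [ 0.4886 -0.2627  0.064 ]
c1 [ 0.5576 -0.0019  0.064 ]
c2 [ 0.6089 -0.2922  0.064 ]
c3 [ 0.4442 -0.3183  0.064 ]
c4 [ 0.3928 -0.0289  0.064 ]
gripfar [ 0.503  -0.1575  0.098 ]
gripnear [ 0.439  -0.1693  0.098 ]
bar1 [0.5395 0.1652 0.094 ]
bar2 [0.4792 0.1149 0.094 ]
b1 [0.5599 0.2033 0.06  ]
b2 [0.5747 0.0988 0.06  ]
b3 [0.4689 0.081  0.06  ]
b4 [0.4535 0.1862 0.06  ]
[ 0.20301004 -0.64319257  0.22179029] [-7.84921041e-04  9.88334284e-01  1.52298027e-01 -1.94821948e-04] [-0.4843115   0.17851884 -0.11135594] 0.0876097534595512
```

Call:
{"name": "drive_tool", "arguments": {
  "rows": [
    {"dp":[0.38,0.68,0],"yaw":-0.134,"fingers":0},
    {"dp":[0.38,0.68,0],"yaw":-0.134,"fingers":0},
    {"dp":[0.38,0.68,0],"yaw":-0.134,"fingers":0},
    {"dp":[0.38,0.68,0],"yaw":-0.134,"fingers":0},
    {"dp":[0.38,0.68,0],"yaw":-0.134,"fingers":0},
    {"dp":[0.38,0.68,0],"yaw":-0.134,"fingers":0},
    {"dp":[0.38,0.68,0],"yaw":-0.134,"fingers":0}
  ]
}}

```text
t: 0.8
position: [0.3366, -0.404, 0.2224]
tool_rot: [-0.0, 0.993, 0.12, -0.0]
force: [1.0, -0.5, 0.6]
finger_gap: 0.088
finger_force: 0.0
```

Call:
{"name": "drive_tool", "arguments": {
  "rows": [
    {"dp":[0.38,0.68,0],"yaw":-0.134,"fingers":0},
    {"dp":[0.38,0.68,0],"yaw":-0.134,"fingers":0},
    {"dp":[0.38,0.68,0],"yaw":-0.134,"fingers":0},
    {"dp":[0.38,0.68,0],"yaw":-0.134,"fingers":0},
    {"dp":[0.38,0.68,0],"yaw":-0.134,"fingers":0},
    {"dp":[0.38,0.68,0],"yaw":-0.134,"fingers":0},
    {"dp":[0.38,0.68,0],"yaw":-0.134,"fingers":0},
    {"dp":[0,0,0],"yaw":0,"fingers":0}
  ]
}}

```text
t: 1.6
position: [0.4716, -0.1621, 0.2227]
tool_rot: [-0.001, 0.996, 0.091, 0.001]
force: [-0.0, -0.5, 0.0]
finger_gap: 0.0877
finger_force: 0.0
```

Run:
```python
from h import *
c=grab('wrist'); cv2.imwrite('pics/w1.png',c['color']); print(c['s']['position'],c['s']['tool_rot'],c['s']['t'])
```

```text
[ 0.47157974 -0.16213824  0.22268914] [-9.95119731e-04  9.95810974e-01  9.14277778e-02  6.89365659e-04] 1.6
```

View pics/w1.png

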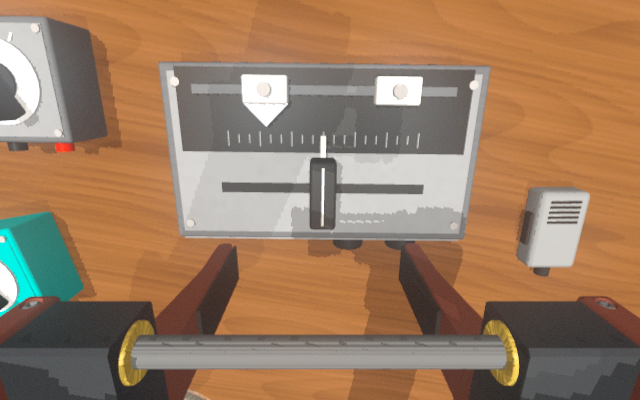

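The wrist view shows the pointed clip's tip at (265,126), the pointer tip at (323,133), the track from (222,187) to (423,189), and the grip top spanning (310–336, 158–229).

Run:
```python
from h import *
c=pickle.load(open('wrist.pkl','rb'))
P=lambda u,v,z:pix(c,u,v,z)
L,Rr=P(222,187,.064),P(423,189,.064); tl,tr=P(161,63,.064),P(489,67,.064)
for d in(L-Rr,tl-tr): print(np.degrees(np.arctan2(d[1],d[0])),np.linalg.norm(d))
t,p=P(265.5,126,.0715),P(323,133,.0715); y=(tl-tr)/np.linalg.norm(tl-tr)
print(t,p,(t-p)@y,y, P(323,170,.098),P(323,227,.098),P(323,194,.098))
```

```text
100.03348959102561 0.19991058826029529
99.93823332130547 0.292172793003003
[ 0.52111795 -0.10327817  0.0715    ] [ 0.52463199 -0.15632506  0.0715    ] 0.052857354134413934 [-0.17258642  0.98499438  0.        ] [ 0.4959236  -0.16151028  0.098     ] [ 0.443424   -0.17156421  0.098     ] [ 0.47451377 -0.16561036  0.098     ]
```

Call:
{"name": "drive_tool", "arguments": {
  "force": 25,
  "rows": [
    {"dp":[0.02,-0.06,-0.7],"yaw":-0.12,"fingers":0},
    {"dp":[0,0,-0.8],"yaw":0,"fingers":0},
    {"dp":[0,0,-0.7],"yaw":0,"fingers":0.2},
    {"dp":[0,0,-0.5],"yaw":0,"fingers":0.3},
    {"dp":[0,0,-0.25],"yaw":0,"fingers":0.4},
    {"dp":[0,0,0],"yaw":0,"fingers":0.4}
  ]
}}

```text
t: 2.25
position: [0.4686, -0.1714, 0.0738]
tool_rot: [-0.0, 0.997, 0.082, -0.002]
force: [0.3, -0.1, 0.5]
finger_gap: 0.0595
finger_force: 0.0
```

Call:
{"name": "drive_tool", "arguments": {
  "rows": [
    {"dp":[0,0,0],"yaw":0,"fingers":1},
    {"dp":[0,0,0],"yaw":0,"fingers":1},
    {"dp":[0,0,0],"yaw":0,"fingers":1},
    {"dp":[0,0,0],"yaw":0,"fingers":1},
    {"dp":[0,0,0],"yaw":0,"fingers":1},
    {"dp":[0,0,0],"yaw":0,"fingers":1}
  ]
}}

```text
t: 2.85
position: [0.4708, -0.1702, 0.0759]
tool_rot: [0.0, 0.997, 0.084, 0.001]
force: [0.0, 2.7, 6.1]
finger_gap: 0.024
finger_force: 25.0
```

Call:
{"name": "drive_tool", "arguments": {
  "rows": [
    {"dp":[-0.04,0.22,0],"yaw":0,"fingers":1},
    {"dp":[-0.04,0.22,0],"yaw":0,"fingers":1},
    {"dp":[-0.04,0.22,0],"yaw":0,"fingers":1},
    {"dp":[-0.03,0.22,0],"yaw":0,"fingers":1},
    {"dp":[0,0,0],"yaw":0,"fingers":1},
    {"dp":[0,0,0],"yaw":0,"fingers":1}
  ]
}}

```text
t: 3.45
position: [0.463, -0.1247, 0.0759]
tool_rot: [-0.0, 0.996, 0.084, 0.0]
force: [-2.2, 3.3, 9.4]
finger_gap: 0.0243
finger_force: 25.0
```

Run:
```python
from h import *
c=grab('wrist'); cv2.imwrite('pics/w2.png',c['color']); print(c['s']['position'],c['s']['force'],c['s']['t'])
```

```text
[ 0.46296992 -0.1247071   0.07589051] [-2.16601591  3.33500439  9.36183013] 3.45
```

View pics/w2.png

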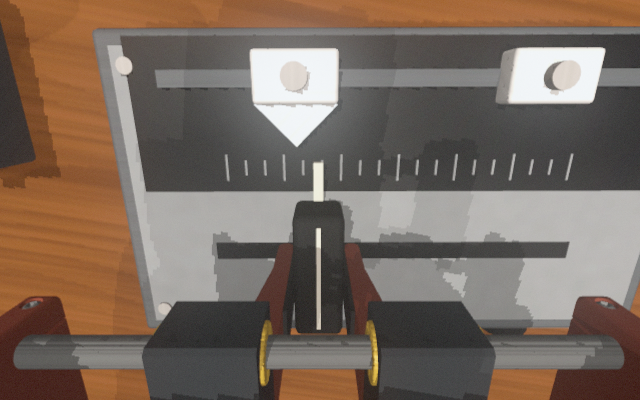

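The fingers hold the grip. The clip's tip is at (297,147) and the pointer tip at (318.5,163), still to the right of it.

Run:
```python
from h import *
c=pickle.load(open('wrist.pkl','rb'))
y=np.array([-.1736,.985,0])
print((pix(c,297,147,.0715)-pix(c,318.5,163,.0715))@y, (pix(c,227,167,.064)-pix(c,341,167,.064))@y)
```

```text
0.010632458670739763 0.06021856843108788
```

Call:
{"name": "drive_tool", "arguments": {
  "rows": [
    {"dp":[-0.02,0.1,0],"yaw":0,"fingers":1},
    {"dp":[-0.02,0.11,0],"yaw":0,"fingers":1},
    {"dp":[0,0,0],"yaw":0,"fingers":1},
    {"dp":[0,0,0],"yaw":0,"fingers":1},
    {"dp":[0,0,0],"yaw":0,"fingers":0.4},
    {"dp":[0,0,0],"yaw":0,"fingers":0.4},
    {"dp":[0,0,0],"yaw":0,"fingers":0.4}
  ]
}}

```text
t: 4.2
position: [0.4601, -0.1157, 0.0748]
tool_rot: [-0.0, 0.997, 0.083, -0.0]
force: [0.1, 1.4, -0.4]
finger_gap: 0.0442
finger_force: 0.0
```

Call:
{"name": "drive_tool", "arguments": {
  "rows": [
    {"dp":[0,0,0.4],"yaw":0,"fingers":0.4},
    {"dp":[0,0,0.7],"yaw":0,"fingers":0.2},
    {"dp":[0,0,0.7],"yaw":0,"fingers":0},
    {"dp":[0,0,0],"yaw":0,"fingers":0},
    {"dp":[0,0,0],"yaw":0,"fingers":0}
  ]
}}

```text
t: 4.7
position: [0.4608, -0.1163, 0.1654]
tool_rot: [0.0, 0.997, 0.083, 0.001]
force: [-0.6, 0.2, -0.5]
finger_gap: 0.0811
finger_force: 0.0
```

Run:
```python
from h import *
c=grab('wrist'); cv2.imwrite('pics/w3.png',cv2.resize(c['color'][60:210,200:400],None,fx=4,fy=4,interpolation=cv2.INTER_CUBIC)); print(c['s']['position'],c['s']['force'],c['s']['t'])
```

```text
[ 0.46078962 -0.11625027  0.16539486] [-0.55096394  0.18149868 -0.54566657] 4.7
```

View pics/w3.png

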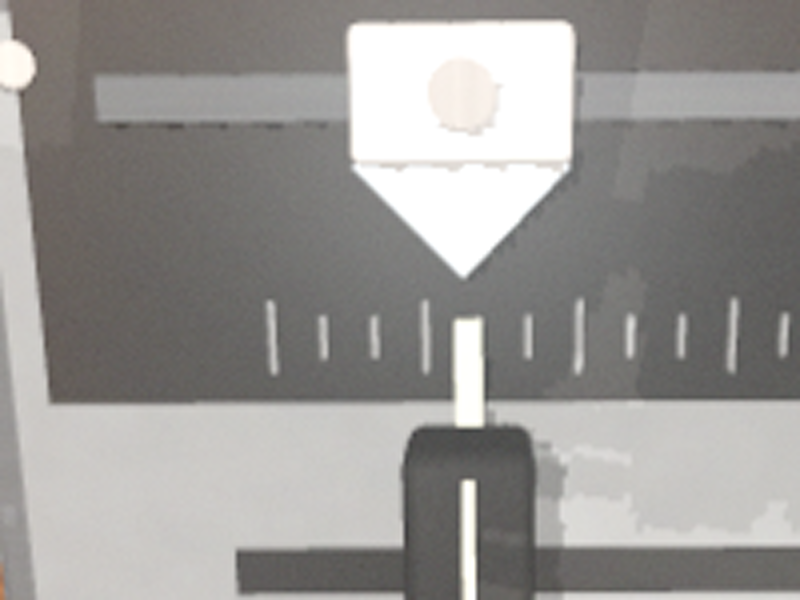

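The pointer (crop x≈468) sits within about 1 mm of the clip's tip (x≈463; the 5 mm pointer spans 29 px). It is lined up, so I move on to the switch.

Call:
{"name": "drive_tool", "arguments": {
  "rows": [
    {"dp":[0.12,0.64,0.14],"yaw":0.9,"fingers":0},
    {"dp":[0.12,0.64,0.14],"yaw":0.9,"fingers":0},
    {"dp":[0.12,0.64,0.14],"yaw":0.9,"fingers":0},
    {"dp":[0.12,0.64,0.14],"yaw":0.9,"fingers":0},
    {"dp":[0.12,0.64,0.14],"yaw":0.9,"fingers":0},
    {"dp":[0.12,0.64,0.14],"yaw":0.9,"fingers":0},
    {"dp":[0.12,0.64,0.14],"yaw":0.9,"fingers":0},
    {"dp":[0.12,0.64,0.14],"yaw":0.9,"fingers":0}
  ]
}}

```text
t: 5.55
position: [0.5078, 0.1408, 0.2195]
tool_rot: [-0.0, 0.944, 0.33, -0.002]
force: [0.7, -0.3, -0.3]
finger_gap: 0.0883
finger_force: 0.0
```

Call:
{"name": "drive_tool", "arguments": {
  "rows": [
    {"dp":[0,0,0],"yaw":0,"fingers":0},
    {"dp":[0,0,0],"yaw":0,"fingers":0}
  ]
}}

```text
t: 5.75
position: [0.5078, 0.1399, 0.2195]
tool_rot: [-0.0, 0.944, 0.329, -0.002]
force: [0.2, -1.3, 0.4]
finger_gap: 0.0879
finger_force: 0.0
```

Run:
```python
from h import *
c=grab('wrist'); cv2.imwrite('pics/w4.png',c['color']); print(c['s']['position'],c['s']['tool_rot'],c['s']['joint_pos'],c['s']['t'])
```

```text
[0.5077897  0.13987037 0.21948714] [-1.74686151e-04  9.44410846e-01  3.28764158e-01 -1.50056034e-03] [ 0.02261382  0.27829856 -0.48620989  1.88319494  0.15051097  1.01902734
 -1.42808488] 5.75
```

View pics/w4.png

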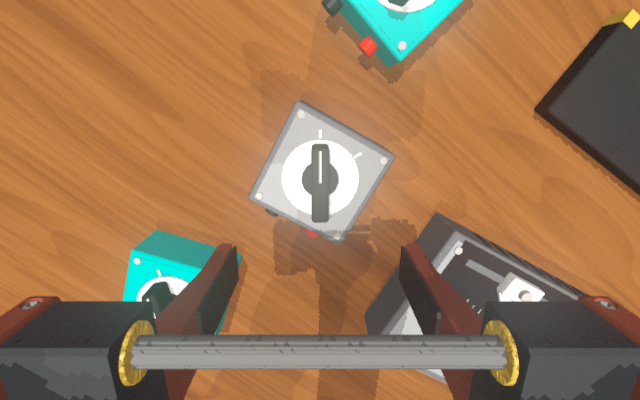

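The bar stands upright in the image from (320,144) to (320,222), with its hub at (320,179), so the fingers are already square to it.

Run:
```python
from h import *
c=pickle.load(open('wrist.pkl','rb'))
a,b=pix(c,320,145,.094),pix(c,320,221,.094);d=a-b
print(a,b,(a+b)/2,np.linalg.norm(d),np.degrees(np.arctan2(d[1],d[0])))
q=[pix(c,*p,.06) for p in[(301,102),(394,157),(341,238),(251,196)]];print(np.mean(q,0),[np.linalg.norm(q[i]-q[i-1]).round(4) for i in range(4)])
```

```text
[0.54380718 0.16736288 0.094     ] [0.48947823 0.12402273 0.094     ] [0.51664271 0.1456928  0.094     ] 0.06949822682249701 38.580618518602876
[0.51786394 0.14434752 0.06      ] [np.float64(0.104), np.float64(0.1027), np.float64(0.0986), np.float64(0.1023)]
```

Call:
{"name": "drive_tool", "arguments": {
  "force": 35,
  "rows": [
    {"dp":[0.15,0.07,-0.7],"yaw":0,"fingers":0},
    {"dp":[0,0,-0.8],"yaw":0,"fingers":0},
    {"dp":[0,0,-0.7],"yaw":0,"fingers":0},
    {"dp":[0,0,-0.5],"yaw":0,"fingers":0.3},
    {"dp":[0,0,-0.2],"yaw":0,"fingers":0.5},
    {"dp":[0,0,0],"yaw":0,"fingers":0.5}
  ]
}}

```text
t: 6.4
position: [0.515, 0.1417, 0.0747]
tool_rot: [0.0, 0.945, 0.328, -0.002]
force: [0.5, -0.5, 0.5]
finger_gap: 0.0673
finger_force: 0.0
```

Call:
{"name": "drive_tool", "arguments": {
  "rows": [
    {"dp":[0,0,0],"yaw":0,"fingers":1},
    {"dp":[0,0,0],"yaw":0,"fingers":1},
    {"dp":[0,0,0],"yaw":0,"fingers":1},
    {"dp":[0,0,0],"yaw":0,"fingers":1},
    {"dp":[0,0,0],"yaw":0,"fingers":1},
    {"dp":[0,0,0],"yaw":0,"fingers":1}
  ]
}}

```text
t: 7.0
position: [0.5163, 0.1433, 0.0764]
tool_rot: [0.0, 0.945, 0.328, 0.0]
force: [-0.7, -0.6, -1.0]
finger_gap: 0.0192
finger_force: 0.0
```

Call:
{"name": "drive_tool", "arguments": {
  "rows": [
    {"dp":[0,0,0],"yaw":0,"fingers":1},
    {"dp":[0,0,0],"yaw":0,"fingers":1},
    {"dp":[0,0,0],"yaw":0,"fingers":1}
  ]
}}

```text
t: 7.3
position: [0.5156, 0.1443, 0.0763]
tool_rot: [-0.0, 0.944, 0.329, -0.0]
force: [-4.6, 2.4, 5.1]
finger_gap: 0.0156
finger_force: 35.0
```

Call:
{"name": "drive_tool", "arguments": {
  "rows": [
    {"dp":[0,0,0],"yaw":-0.9,"fingers":1},
    {"dp":[0,0,0],"yaw":-0.9,"fingers":1},
    {"dp":[0,0,0],"yaw":-0.9,"fingers":1},
    {"dp":[0,0,0],"yaw":-0.9,"fingers":1},
    {"dp":[0,0,0],"yaw":-0.9,"fingers":1}
  ]
}}

```text
t: 7.8
position: [0.5156, 0.1444, 0.0764]
tool_rot: [-0.0, 0.984, 0.176, -0.0]
force: [-4.5, 4.1, 3.7]
finger_gap: 0.0158
finger_force: 35.0
```

Call:
{"name": "drive_tool", "arguments": {
  "rows": [
    {"dp":[0,0,0],"yaw":-0.9,"fingers":1},
    {"dp":[0,0,0],"yaw":-0.9,"fingers":1},
    {"dp":[0,0,0],"yaw":-0.9,"fingers":1},
    {"dp":[0,0,0],"yaw":-0.9,"fingers":1},
    {"dp":[0,0,0],"yaw":-0.9,"fingers":1},
    {"dp":[0,0,0],"yaw":-0.9,"fingers":1},
    {"dp":[0,0,0],"yaw":-0.9,"fingers":1},
    {"dp":[0,0,0],"yaw":-0.9,"fingers":1}
  ]
}}

```text
t: 8.6
position: [0.5155, 0.1444, 0.0763]
tool_rot: [-0.0, 0.997, -0.074, -0.0]
force: [-4.4, 3.2, 4.5]
finger_gap: 0.0159
finger_force: 35.0
```

Call:
{"name": "drive_tool", "arguments": {
  "rows": [
    {"dp":[0,0,0],"yaw":-0.8,"fingers":1},
    {"dp":[0,0,0],"yaw":-0.8,"fingers":1},
    {"dp":[0,0,0],"yaw":-0.5,"fingers":1},
    {"dp":[0,0,0],"yaw":0,"fingers":1}
  ]
}}

```text
t: 9.0
position: [0.5155, 0.1444, 0.0763]
tool_rot: [-0.0, 0.989, -0.146, -0.0]
force: [-3.9, 2.8, 5.2]
finger_gap: 0.0161
finger_force: 35.0
```

Run:
```python
from h import *
s=manip.sense(); q=s['tool_rot'];print(2*np.degrees(np.arctan2(q[2],q[1])),s['moment'],s['force'],s['joint_pos'][6])
```

```text
-16.82766001652757 [0.88331985 0.91399783 0.17204665] [-3.94394402  2.84968168  5.15833275] -2.373185617011548
```

Call:
{"name": "drive_tool", "arguments": {
  "rows": [
    {"dp":[0,0,0],"yaw":-0.5,"fingers":1},
    {"dp":[0,0,0],"yaw":-0.5,"fingers":1},
    {"dp":[0,0,0],"yaw":-0.4,"fingers":1},
    {"dp":[0,0,0],"yaw":0,"fingers":1},
    {"dp":[0,0,0],"yaw":0,"fingers":1}
  ]
}}

```text
t: 9.5
position: [0.5155, 0.1445, 0.0763]
tool_rot: [-0.0, 0.981, -0.193, -0.0]
force: [-4.8, 3.0, 5.2]
finger_gap: 0.0161
finger_force: 35.9
```

Run:
```python
from h import *
s=manip.sense(); q=s['tool_rot'];print(2*np.degrees(np.arctan2(q[2],q[1])),s['moment'],s['force'],s['joint_pos'][6])
```

```text
-22.22406728839066 [0.7824385  0.89765337 0.8999556 ] [-4.80821726  2.97483601  5.19841258] -2.454419855156492
```

The moment about z jumped from 0.17 to 0.90 N m, so the switch is at its stop. I'll let go and lift.

Call:
{"name": "drive_tool", "arguments": {
  "rows": [
    {"dp":[0,0,0],"yaw":0,"fingers":0},
    {"dp":[0,0,0],"yaw":0,"fingers":0},
    {"dp":[0,0,0],"yaw":0,"fingers":0},
    {"dp":[0,0,0],"yaw":0,"fingers":0},
    {"dp":[0,0,0],"yaw":0,"fingers":0},
    {"dp":[0,0,0],"yaw":0,"fingers":0},
    {"dp":[0,0,0],"yaw":0,"fingers":0},
    {"dp":[0,0,0],"yaw":0,"fingers":0}
  ]
}}

```text
t: 10.3
position: [0.5168, 0.1428, 0.0763]
tool_rot: [0.0, 0.981, -0.195, 0.0]
force: [0.2, 0.3, 0.1]
finger_gap: 0.0768
finger_force: 0.0
```

Call:
{"name": "drive_tool", "arguments": {
  "rows": [
    {"dp":[0,0,0.4],"yaw":0.5,"fingers":0},
    {"dp":[0,0,0.7],"yaw":0.5,"fingers":0},
    {"dp":[-0.2,0,0.7],"yaw":0.5,"fingers":0},
    {"dp":[-0.2,0,0.7],"yaw":0.5,"fingers":0},
    {"dp":[0,0,0.5],"yaw":0.5,"fingers":0},
    {"dp":[0,0,0],"yaw":0,"fingers":0},
    {"dp":[0,0,0],"yaw":0,"fingers":0}
  ]
}}

```text
t: 11.0
position: [0.4968, 0.1429, 0.2265]
tool_rot: [-0.0, 0.994, -0.109, 0.001]
force: [-1.0, 0.5, -0.8]
finger_gap: 0.0876
finger_force: 0.0
```

Run:
```python
from h import *
c=grab('wrist'); cv2.imwrite('pics/w5.png',c['color']); print(c['s']['position'],c['s']['force'],c['s']['t'])
```

```text
[0.49677948 0.14293939 0.22645843] [-1.00434459  0.50945882 -0.82516128] 11.0
```

View pics/w5.png

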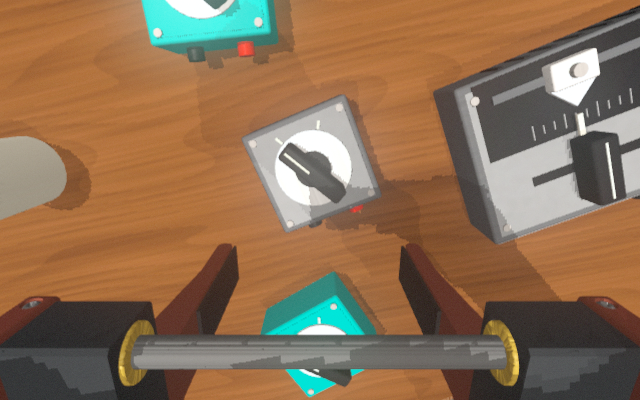

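The bar at (312,171) is back on its rest mark at (280,142), and the pointer at (580,116) still faces the pointed clip's tip at (578,105). The robot touches nothing, so I'm handing in.

```bash
python3 -c "
from rig import manip
print(manip.finish_job())"
```

```text
the job is handed in; nothing more can be done
None
```

I set the grip's pointer within about 1 mm of the pointed clip's tip, turned the tune switch to its stop and let it spring back to rest, and handed the job in at about 11 s; the hand-in returned no verdict.

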